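# Clear the way and swing the tea tray home on its pivot pin

### The job

Stand the glass tea canister upright on the bamboo tray next to the teapot, then swing the tray round its brass pivot pin, smoothly, until its long side lies flush along the birch ledge, with teapot and canister still standing on it. The tray must not bump anything standing on the table, so first lift whichever of the canister, infuser basket, tea cup and honey jar stand in its path out of the way; the infuser, cup and jar are to end upright on the table and off the tray. Do not upset or shift anything else on the table.

Things in the scene. Friction and masses are not known exactly. Their poses are not given: they have to be found in the camera images.
- ledge: Fixed pale birch ledge 312 x 20 mm, 27 mm high; a brass strap at one end (top 34 mm high) holds the fixed upright 10 mm pivot pin through the tray's bore. Origin: the pin's axis at table height. x runs along the ledge from the pin to its free end, z up; the ledge covers x -2 to 310 mm, its flat face towards the tray is the plane y = +22 mm (the tray's side is y negative).
- tray: Loose bamboo tray 300 x 180 mm, flat on the table, floor 10 mm thick, rim walls 8 mm thick and 24 mm high. A 13 mm bore in one rounded corner sits on the pivot pin; it turns there and cannot lift off. Origin: bore axis at the underside. x runs along its length away from the bore, z up; outer faces x = -20 and 280 mm, y = +20 mm (side that meets the ledge) and y = -160 mm.
- tray_push (a point): Point on the outer face of the tray's long side away from the ledge (its y = -160 mm), 230 mm along from the bore, 12 mm above the table: push here towards the tray's +y, with 5 to 15 N. The tray (0.7 kg) starts swung 80 to 105 degrees off the ledge: its yaw is less than the ledge's and must grow until both are equal.
- teapot_mid (a point): Blue ceramic teapot standing on the tray towards the pin end, 0.5 kg, body 114 mm across, 111 mm tall; spout (reaching 96 mm) and handle (90 mm) lie roughly across the tray. The point is on its axis, 50 mm above its foot. The tray's floor is free from about 160 mm to 272 mm along from the bore.
- canister_mid (a point): Glass tea canister, about 0.35 kg, 66 mm across and 84 mm tall, with a birch twist cap 62 mm across and 24 mm high on top (112 mm tall in all); to be set on the tray. The point is on its axis half-way up (56 mm above its foot), z up.
- infuser_mid (a point): Stainless infuser basket, open-topped perforated tube 56 mm across (58 mm at the rolled rim), 76 mm tall, 0.12 kg. The point is on its axis half-way up (38 mm above its foot).
- cup_mid (a point): White handleless ceramic tea cup, 64 mm across the rim, 62 mm at mid height, 78 mm tall, wall 4 mm, 0.18 kg. The point is on its axis half-way up (39 mm above its foot).
- honey_mid (a point): Amber glass honey jar 62 mm across with a brass lid 58 mm across from 70 to 88 mm up, 88 mm tall, 0.30 kg. The point is on its axis half-way up (44 mm above its foot).
- creamer: White milk jug, 72 mm across with a handle to its -x reaching 60 mm, 88 mm tall, loose, on the left; leave alone. Origin: centre of its foot.
- saucer: White saucer 140 mm across, 18 mm tall, loose, near left; leave alone. Origin: centre of its underside.
- coasters: Small stack of cork coasters 95 x 95 mm, 24 mm high, loose, at the right; leave alone. Origin: centre of its underside.
- spoon: Steel teaspoon 140 mm long lying along its x axis on the table at the right, loose; leave alone. Origin: under its middle.
Mind the look-alikes: they are no part of the job. Leave any blue look-alike of the part that bears honey_mid alone.

How it is judged:
At the end, for the whole second after the job is handed in: The tray lies flat and at rest with its length parallel to the ledge within 2 degrees (0.035 rad); canister and teapot stand upright (within 0.1 rad) on the tray's floor inside its rim; infuser, cup and honey jar stand upright (within 0.1 rad) on the table, off the tray (angle between the x axis of tray and the x axis of ledge, either way round below 0.035 rad and angle between tray's own z axis and vertical below 0.03 rad and linear speed of tray below 0.01 m/s and angular speed of tray below 0.03 rad/s and x of canister_mid in the frame of tray between 0.02 and 0.265 m and y of canister_mid in the frame of tray between -0.145 and 0.005 m and z of canister_mid in the frame of tray between 0.06 and 0.072 m and angle between each of canister_mid, teapot_mid, infuser_mid, cup_mid, honey_mid's own z axis and vertical below 0.1 rad and x of teapot_mid in the frame of tray between 0.02 and 0.265 m and y of teapot_mid in the frame of tray between -0.145 and 0.005 m and z of teapot_mid in the frame of tray between 0.054 and 0.066 m and height (world z) of infuser_mid between 0.032 and 0.044 m and height (world z) of cup_mid between 0.033 and 0.045 m and height (world z) of honey_mid between 0.038 and 0.05 m); the robot touches nothing.
It fails at once if the tray bumps the infuser, cup, honey jar or the canister standing on the table (over 1 N) (contact force between tray and infuser above 1 N or contact force between tray and cup above 1 N or contact force between tray and honey above 1 N or (contact force between tray and canister above 1 N and height (world z) of canister_mid below 0.061 m)).
It fails at once if canister, infuser, cup, honey jar or teapot is tipped over (more than 0.5 rad) (angle between any of canister_mid, infuser_mid, cup_mid, honey_mid, teapot_mid's own z axis and vertical above 0.5 rad).
It fails at once if creamer, saucer, coasters or spoon is shifted by more than 20 mm (distance of any of creamer, saucer, coasters, spoon from where it was at the start of the episode above 0.02 m).
It fails at once if the tray is swung too fast (over 1.5 rad/s) (angular speed of tray above 1.5 rad/s).
It also fails if it takes over 72 s, if anything falls off the work surface, if the arm or the gripper's body presses on something with over 40 N, if the wrist force passes 120 N, or if a joint passes its speed limit or range.

### The arm

A 7-joint arm with a two-finger parallel gripper is mounted at the origin on the work surface. World frame = base frame: x ahead of the robot, y to its left, z up, the work surface at z = 0. Lengths are in m, angles in rad, forces in N, time in s.
With the tool pointing down it reaches from about 0.4 to 0.85 m from the base axis. Payload 4.5 kg.
Tool frame: the origin (TCP) lies midway between the tips of the shut fingers; the grasp point (between the pads) lies 19 mm behind it; x points along the fingers, y is the direction in which the jaws open and shut, and the axes are right-handed (so a half turn about x gives the same grasp; the last joint's range is limited). The gripper opens to 88 mm and grips with 3 to 60 N. Pads are 18 mm wide; open, the fingers measure 123 mm over their backs; the gripper's body (75 mm by 187 mm) begins 45 mm behind the grasp point.
Start: joints at [1.346, 0.689, -0.195, 1.565, 0.157, 0.902, -0.215], TCP at [0.16, -0.604, 0.239] pointing down, gripper open.
Joint ranges: [-3.01, 3.01], [-0.46, 2.08], [-1.47, 1.51], [0.13, 2.56], [-1, 4.14], [0.04, 2.09], [-2.66, 2.66]. Speed limits (rad/s): [2.57, 2.57, 3.14, 3.14, 3.14, 3.14, 3.14].

### API

Orientations are given as a unit quaternion [x, y, z, w].
In Python, from plant import r gives the robot as it stands.
- The arm moves only by the tool arm_command, never from a script. Its argument "plan" is a list of rows, each a list of 5 numbers: the finger opening in m, from 0 to 0.0881, then the shift along the tool's x, y, z in m, then the turn about the tool's x in rad. In form: [[grip, dx, dy, dz, roll], ...]. A call has 1 to 12 rows; each row shifts and turns the commanded pose from where the row before left it, along the tool's axes as they then stand; what a row does not reach is not made up. A row lasts 1/8 s, in which the tool goes at most 62.5 mm and 10.7 degrees, less where a joint would pass 70% of its speed; a pose out of reach is approached as far as the arm can. A call is refused whole if a number of a shift passes 0.0625 or a number of a turn 0.188, either way. A call with a gripper value outside its range is refused whole. The fingers move at their own pace and stop on an object; "force" is the grip in N (left out, the last holds). Time passes only in rows, so rows that do not move let the fingers close. It gives the time, the measured TCP pose, the force and the opening at its end, in the units of the state.
- r.get_state(): the state, without advancing time (a new reading comes with each control period).
- r.snapshot(name): name is "side" or "top" or "wrist"; returns (picture, depth): 480x640x3 uint8, red, green, blue; 480x640 float32, m along the optical axis (not along the pixel's ray), 0 where there is no reading.
- r.calibration(name): a dict with "fx", "fy", "cx", "cy" (pixels), "eye" and "orientation" of the camera in the world; the wrist camera has in their place "mount" (4x4, takes a point from camera to tool coordinates, whose origin is the TCP and whose axes are the tool frame's). Camera axes: x right, y down, z forward; pixel columns grow to the right and rows downward; lengths in m; the calibration is good to about 2 mm. A picture is of the moment at which its call begins: read the wrist's pose just before it. calibration takes no time and is no camera call.
- r.finish_job(): hands the job in, once; it reports no verdict.
The state is a dict: "clock": time; "q": joint angles; "qd": joint speeds; "joint_torque": joint torques, N m; "tool_pos": TCP position; "eef_rot": TCP orientation; "contact_force": force on the tool from outside, world axes, zero at the start; "moment": the same for the moment, N m; "opening": opening from 0.0 (shut) to 1.0 (fully open).
Only numpy, scipy, OpenCV 4.12 (cv2) and the standard library are available. Lean on these libraries where they do the work, as an engineer would, in place of code of your own. Each camera call takes 0.05 s, during which the arm holds its last target.

## Working session

There is one attempt and no reset: what is moved stays moved. The work goes in short steps, Python scripts to look and compute and a tool call to move; the robot and the scene stay as the last step left them, time stands still between calls to the robot, and variables do not carry over. Pictures are saved under pics/ and viewed, and the job is handed in when it is done.

Besides the shell and the picture viewer there is one more tool, called after "Request:" as name(argument=value, ...) on one line, values as JSON. arm_command: Moves the arm, as the interface text tells. Its arguments: {"type":"object","properties":{"plan":{"type":"array","items":{"type":"array","items":{"type":"number"}}},"force":{"type":"number"}},"required":["plan"]}

```bash
mkdir -p pics; ls; cat > h.py <<'E'
import numpy as np, cv2
from scipy.spatial.transform import Rotation as R
from plant import r
def save(n,im): cv2.imwrite('pics/'+n+'.png',cv2.cvtColor(im,cv2.COLOR_RGB2BGR))
def cam(name,st=None):
    c=r.calibration(name)
    if 'eye' in c:
        o=np.array(c['orientation']); M=R.from_quat(o).as_matrix() if o.size==4 else o
        return c,M,np.array(c['eye'])
    T=np.eye(4);T[:3,:3]=R.from_quat(st['eef_rot']).as_matrix();T[:3,3]=st['tool_pos'];T=T@np.array(c['mount'])
    return c,T[:3,:3],T[:3,3]
def ray(cc,u,v,z):
    c,M,e=cc
    d=M@np.array([(u-c['cx'])/c['fx'],(v-c['cy'])/c['fy'],1.]);return e+d*(z-e[2])/d[2]
def proj(cc,P):
    c,M,e=cc;p=M.T@(np.array(P)-e);return np.array([c['fx']*p[0]/p[2]+c['cx'],c['fy']*p[1]/p[2]+c['cy']])
def cloud(cc,dep):
    c,M,e=cc;v,u=np.mgrid[0:480,0:640]
    P=np.stack([(u-c['cx'])/c['fx']*dep,(v-c['cy'])/c['fy']*dep,dep],-1);return P@M.T+e
E
python3 - <<'E'
from h import *
s=r.get_state();print(s['clock'],s['tool_pos'],s['eef_rot'],s['opening'])
for n in ['top','side']:
    im,d=r.snapshot(n);save(n+'0',im);np.savez(n+'0',im=im,d=d);print(n,r.calibration(n))
print(r.calibration('wrist'))
E
```

```text
pics
0.0 [ 0.15972791 -0.60361186  0.23793086] [-0.70105556 -0.09189577  0.70132479 -0.09066316] 1.0039684882604272
top {'fx': 533.6745953658378, 'fy': 533.6745953658378, 'cx': 327.06850980455096, 'cy': 233.30451535275546, 'eye': array([0.3637179 , 0.00902888, 1.33202993]), 'orientation': array([-0.70015996,  0.71326349, -0.02631792,  0.01840094])}
side {'fx': 552.1846858801616, 'fy': 552.1846858801616, 'cx': 317.9839596617796, 'cy': 237.69951313691587, 'eye': array([0.01827752, 1.01775264, 0.81764085]), 'orientation': array([-0.19670095,  0.8656579 , -0.45131445,  0.09088677])}
{'fx': 391.2006714898942, 'fy': 391.2006714898942, 'cx': 314.7400767699137, 'cy': 231.0545187034249, 'mount': array([[-1.21996861e-03, -2.70381551e-01,  9.62752475e-01,
        -1.46321421e-01],
       [ 9.99999127e-01,  1.59212753e-04,  1.31188002e-03,
        -1.39111070e-04],
       [-5.07990627e-04,  9.62753235e-01,  2.70381121e-01,
        -6.82302044e-02],
       [ 0.00000000e+00,  0.00000000e+00,  0.00000000e+00,
         1.00000000e+00]])}
```

View pics/top0.png

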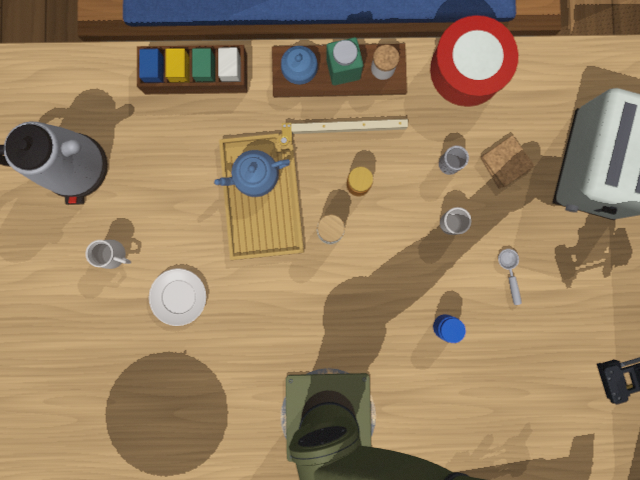

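View pics/side0.png

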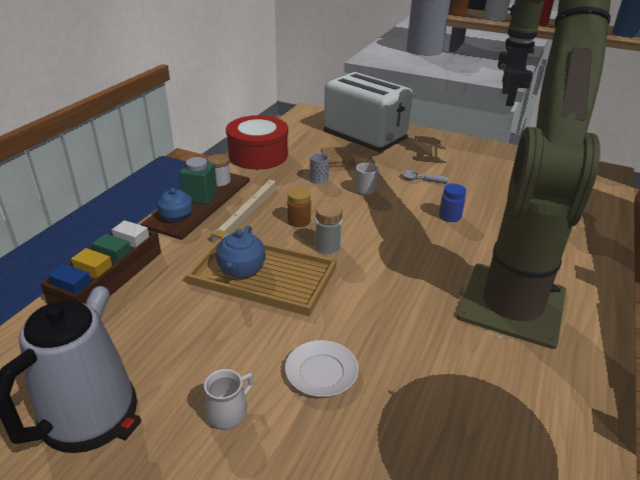

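```bash
python3 - <<'E'
from h import *
Z=np.load('top0.npz');im,d=Z['im'],Z['d'];cc=cam('top')
P=cloud(cc,d)
big=cv2.resize(im[110:350,200:540],None,fx=2.35,fy=2.35,interpolation=cv2.INTER_CUBIC);save('crop0',big[:600,:800])
for n,(u,v,w) in dict(honey=(360,180,22),can=(331,230,22),infuser=(455,160,20),cup=(456,221,20),blue=(450,328,22)).items():
    Q=P[v-w:v+w,u-w:u+w].reshape(-1,3);Q=Q[(Q[:,2]>.03)&(Q[:,2]<.2)]
    top=np.percentile(Q[:,2],97);T=Q[Q[:,2]>top-.012]
    c,rad=cv2.minEnclosingCircle(T[:,:2].astype(np.float32))
    print(n,'top',top.round(3),'mean',T[:,:2].mean(0).round(3),'circ',np.round(c,3),round(rad,3))
E
```

```text
honey top 0.092 mean [ 0.57  -0.087] circ [ 0.57  -0.088] 0.029
can top 0.116 mean [ 0.453 -0.014] circ [ 0.453 -0.014] 0.031
infuser top 0.078 mean [ 0.62  -0.321] circ [ 0.619 -0.318] 0.03
cup top 0.081 mean [ 0.468 -0.316] circ [ 0.468 -0.315] 0.032
blue top 0.092 mean [ 0.212 -0.293] circ [ 0.212 -0.294] 0.029
```

View pics/crop0.png

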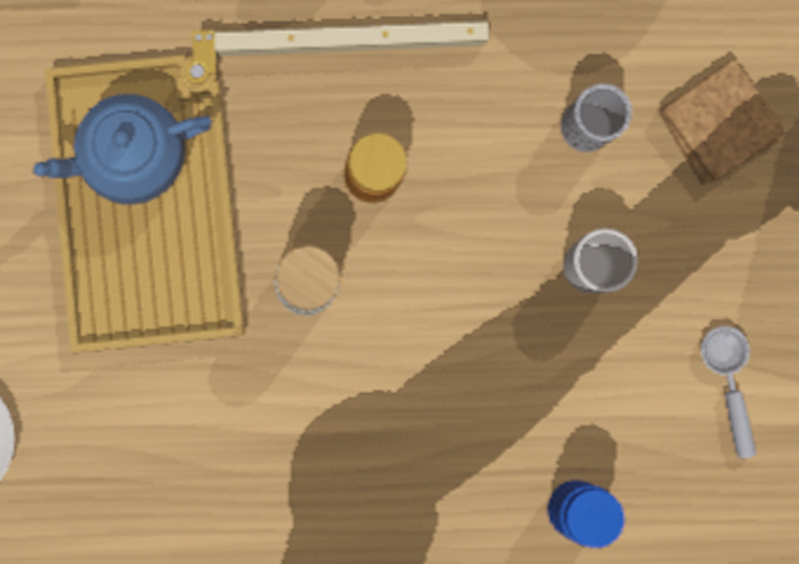

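```bash
python3 - <<'E'
from h import *
Z=np.load('top0.npz');im,d=Z['im'],Z['d'];cc=cam('top');P=cloud(cc,d)
f=lambda u,v,z:ray(cc,200+u/2.35,110+v/2.35,z)[:2]
pin=f(197,71,.036);a=f(217,41,.027);b=f(488,30,.027)
lb=[f(217,53,.027),f(488,41,.027)]
yl=np.arctan2(*(b-a)[::-1]);print('pin',pin,'ledge',a,b,yl,np.linalg.norm(b-a))
br,bl,tl=f(241,334,.024),f(75,350,.024),f(49,72,.024)
yt=np.arctan2(*(bl-tl)[::-1]);print('tray',br,bl,tl,'yaw long',yt,'short-90',np.arctan2(*(br-bl)[::-1])-np.pi/2, np.linalg.norm(bl-tl),np.linalg.norm(br-bl))
# ledge pts from depth: z 0.02-0.03
m=(abs(P[...,2]-.027)<.006)&(P[...,0]>.66)&(P[...,0]<.76)&(P[...,1]<.06)&(P[...,1]>-.25)
Q=P[m][:,:2];print(cv2.minAreaRect(Q.astype(np.float32)),len(Q))
m=(abs(P[...,2]-.022)<.005)&(P[...,0]>.33)&(P[...,0]<.73)&(P[...,1]<.28)&(P[...,1]>.02)
Q=P[m][:,:2];rc=cv2.minAreaRect(Q.astype(np.float32));print(rc,cv2.boxPoints(rc))
m=(P[...,2]>.08)&(P[...,0]>.45)&(P[...,0]<.73)&(P[...,1]<.28)&(P[...,1]>.05)
print('pot',P[m].mean(0),P[m].max(0))
for yaw in [yt]:
  Rm=lambda t:np.array([[np.cos(t),-np.sin(t)],[np.sin(t),np.cos(t)]])
  for y in(yt,yl):
    for q in [(0.2,-.07),(.215,-.07),(.23,-.16),(-.02,-.16),(280e-3,-.16),(.28,.02)]:print(y,q,pin+Rm(y)@q)
for n,p in dict(infuser=(.62,-.32),cup=(.468,-.315),can=(.453,-.014),honey=(.57,-.088)).items():print(n,np.linalg.norm(p-pin))
E
```

```text
pin [0.67690129 0.09570199] ledge [0.7108059  0.07477705] [ 0.71801374 -0.21198627] -1.5456664417171397 0.28685388753440005
tray [0.40133272 0.05450639] [0.3879046  0.22730626] [0.68127856 0.25244019] yaw long -3.0561293684247617 short-90 -3.0640394350815483 0.29444863270752963 0.1733208276545805
((0.7146778702735901, -0.07627703249454498), (0.021948887035250664, 0.2699070870876312), 1.2085119485855103) 849
((0.5555763840675354, 0.12716113030910492), (0.32111355662345886, 0.23828719556331635), 4.57416296005249) [[ 0.38602936  0.23312093]
 [ 0.40503263 -0.00440731]
 [ 0.7251234   0.02120133]
 [ 0.70612013  0.25872958]]
pot [0.59047145 0.16589643 0.09231278] [0.63885932 0.25517321 0.12280842]
-3.0561293684247617 (0.2, -0.07) [0.4716561  0.14837464]
-3.0561293684247617 (0.215, -0.07) [0.45671084 0.14709426]
-3.0561293684247617 (0.23, -0.16) [0.43408325 0.23548539]
-3.0561293684247617 (-0.02, -0.16) [0.68317081 0.25682521]
-3.0561293684247617 (0.28, -0.16) [0.38426574 0.23121742]
-3.0561293684247617 (0.28, 0.02) [0.39963041 0.05187438]
-1.5456664417171397 (0.2, -0.07) [ 0.61194884 -0.10599377]
-1.5456664417171397 (0.215, -0.07) [ 0.61232575 -0.12098904]
-1.5456664417171397 (0.23, -0.16) [ 0.52273108 -0.13824575]
-1.5456664417171397 (-0.02, -0.16) [0.51644927 0.11167531]
-1.5456664417171397 (0.28, -0.16) [ 0.52398744 -0.18822997]
-1.5456664417171397 (0.28, 0.02) [ 0.70393061 -0.18370706]
infuser 0.4195782380074848
cup 0.460777463701954
can 0.24933173613874532
honey 0.21254248022347122
```

```bash
cat >> h.py <<'E'
def go(p,ang=None,frm=None):
    """delta in tool axes from the current measured pose to world p; ang: wanted jaw axis angle mod pi"""
    s=r.get_state();M=R.from_quat(s['eef_rot']).as_matrix();p0=s['tool_pos'] if frm is None else frm
    d=np.array(p)-p0;a=np.arctan2(M[1,1],M[0,1])
    print('t %.2f'%s['clock'],'pos',np.round(p0,4),'jaw ang',round(a,3),'toolx',M[:,0].round(3),'tool delta',(M.T@d).round(4),'F',np.round(s['contact_force'],1),'open',round(s['opening'],3),'q',np.round(s['q'],2))
    if ang is not None:
        e=(ang-a+np.pi/2)%np.pi-np.pi/2;print('roll',round(-e,3))
E
python3 - <<'E'
from h import *
go([.44,-.30,.238],np.pi/2)
go([.453,-.014,.2],np.pi/2)
E
```

```text
t 0.10 pos [ 0.1598 -0.6037  0.238 ] jaw ang -1.312 toolx [-0.001  0.001 -1.   ] tool delta [ 3.000e-04 -2.218e-01 -3.486e-01] F [-0.1  0.9 -0.1] open 0.997 q [ 1.35  0.69 -0.19  1.57  0.16  0.9  -0.22]
roll 0.259
t 0.10 pos [ 0.1598 -0.6037  0.238 ] jaw ang -1.312 toolx [-0.001  0.001 -1.   ] tool delta [ 0.0387 -0.4949 -0.4344] F [-0.1  0.9 -0.1] open 0.997 q [ 1.35  0.69 -0.19  1.57  0.16  0.9  -0.22]
roll 0.259
```

Request:
arm_command(plan=[[0.088,0,0,0,0.13],[0.088,0,0,0,0.129],[0.088,0,-0.04,-0.04,0],[0.088,0,-0.045,-0.04,0],[0.088,0,-0.045,-0.04,0],[0.088,0,-0.045,-0.04,0],[0.088,0,-0.045,-0.04,0],[0.088,0,-0.045,-0.04,0],[0.088,0,-0.045,-0.04,0],[0.088,0,-0.045,0,0],[0.088,0,-0.045,0,0],[0.088,0,-0.045,0,0]], force=20)

```text
clock: 1.6
tool_pos: [0.4399, -0.1577, 0.2385]
eef_rot: [-0.707, -0.0, 0.707, 0.0]
contact_force: [-0.2, -1.0, -0.4]
opening: 1.001
```

```bash
python3 - <<'E'
from h import *
go([.453,-.014,.238],np.pi/2)
E
```

```text
t 1.60 pos [ 0.4399 -0.1577  0.2385] jaw ang -1.571 toolx [-0.  0. -1.] tool delta [ 0.0005 -0.1437 -0.0132] F [-0.2 -1.  -0.4] open 1.001 q [ 0.29  0.49 -0.06  2.03  0.05  0.63 -1.38]
roll 0.0
```

Request:
arm_command(plan=[[0.088,0,-0.048,-0.006,0],[0.088,0,-0.048,-0.007,0],[0.088,0.03,-0.048,0,0],[0.088,0,0,0,0]])

```text
clock: 2.1
tool_pos: [0.4518, -0.0109, 0.2072]
eef_rot: [-0.706, -0.004, 0.709, -0.002]
contact_force: [0.4, -0.8, 0.7]
opening: 1.0
```

```bash
python3 - <<'E'
from h import *
s=r.get_state();im,d=r.snapshot('wrist');save('w1',im);cc=cam('wrist',s);P=cloud(cc,d)
m=(P[...,2]>.095)&(P[...,2]<.13)&(d>0);m[:60]=m[:60]
n,l,st,ce=cv2.connectedComponentsWithStats(m.astype(np.uint8))
for i in range(1,n):
    if st[i,4]>300:
        Q=P[l==i];print(st[i],Q.mean(0),cv2.minEnclosingCircle(Q[Q[:,2]>np.percentile(Q[:,2],90)-.008][:,:2].astype(np.float32)))
go([.453,-.014,.054],np.pi/2)
E
```

```text
[   0    0   67   47 2503] [0.57538256 0.15758513 0.09845501] ((0.5762010812759399, 0.1576390266418457), 0.024087853729724884)
[ 270  177   98   98 7222] [ 0.45486763 -0.01363389  0.11204736] ((0.4526737630367279, -0.013651498593389988), 0.031998712569475174)
t 2.15 pos [ 0.4523 -0.0136  0.2079] jaw ang -1.567 toolx [-0.003  0.    -1.   ] tool delta [ 0.1539  0.0004 -0.0011] F [ 0.3 -1.3  0.1] open 0.998 q [-0.04  0.52 -0.04  2.1   0.04  0.52 -1.68]
roll 0.004
```

View pics/w1.png

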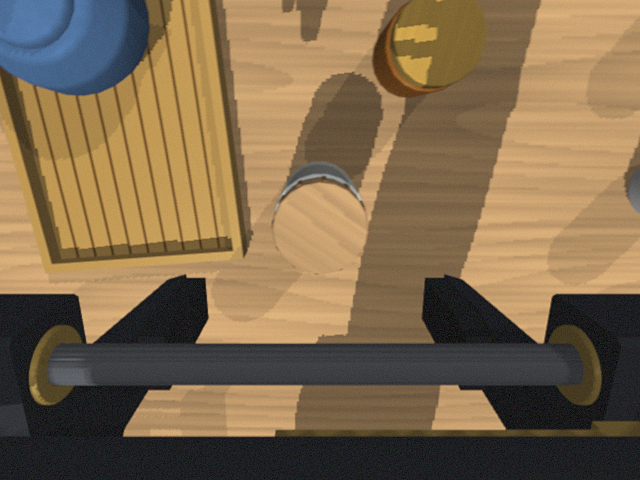

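The wrist view shows the birch-capped glass canister at (320,222), centred between the fingers, with the amber honey jar at (430,45). Descending to grasp it.

Request:
arm_command(plan=[[0.088,0.04,0,0,0],[0.088,0.045,0,0,0],[0.088,0.04,0,0,0],[0.088,0.028,0,0,0],[0.088,0,0,0,0],[0.05,0,0,0,0],[0.05,0,0,0,0],[0.05,0,0,0,0]], force=25)

```text
clock: 3.15
tool_pos: [0.4542, -0.0142, 0.057]
eef_rot: [0.708, 0.001, -0.706, -0.0]
contact_force: [-0.6, 3.4, 7.1]
opening: 0.74
```

```bash
python3 - <<'E'
from h import *
go([.456,.147,.12],np.pi/2)
E
```

```text
t 3.15 pos [ 0.4542 -0.0142  0.057 ] jaw ang -1.57 toolx [ 0.003  0.001 -1.   ] tool delta [-0.0628 -0.1613 -0.0022] F [-0.6  3.4  7.1] open 0.74 q [-0.06  0.83 -0.01  2.21  0.07  0.1  -1.71]
roll 0.001
```

Request:
arm_command(plan=[[0.05,-0.02,0,0,0],[0.05,-0.035,0,0,0],[0.05,0,-0.02,0,0],[0.05,0,-0.03,-0.002,0],[0.05,0,-0.04,0,0],[0.05,0,-0.04,0,0],[0.05,0,-0.03,0,0],[0.05,0,0,0,0],[0.05,0,0,0,0]])

```text
clock: 4.28
tool_pos: [0.4547, 0.1438, 0.1108]
eef_rot: [-0.707, 0.001, 0.707, -0.0]
contact_force: [0.2, 0.1, -3.8]
opening: 0.741
```

```bash
python3 - <<'E'
from h import *
go([.456,.147,.0675],np.pi/2)
for n in ['side','wrist']:
    im,d=r.snapshot(n);save(n+'2',im)
E
```

```text
t 4.28 pos [0.4547 0.1438 0.1108] jaw ang -1.572 toolx [-0.001 -0.001 -1.   ] tool delta [ 0.0433 -0.0033 -0.0013] F [ 0.2  0.1 -3.8] open 0.741 q [-0.42  0.73  0.02  2.12 -0.05  0.29 -1.92]
roll -0.001
```

View pics/side2.png

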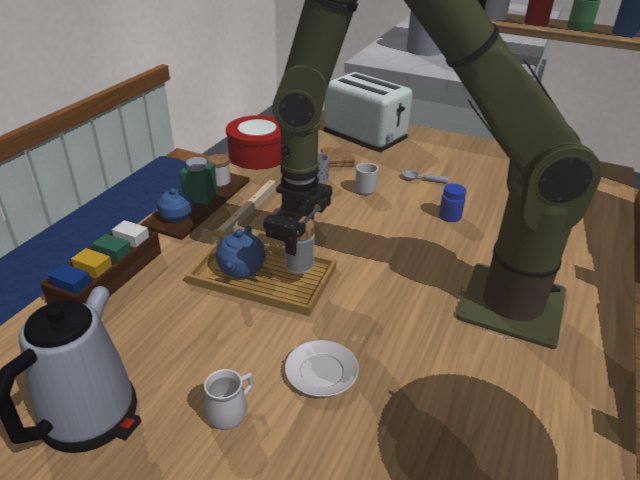

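View pics/wrist2.png

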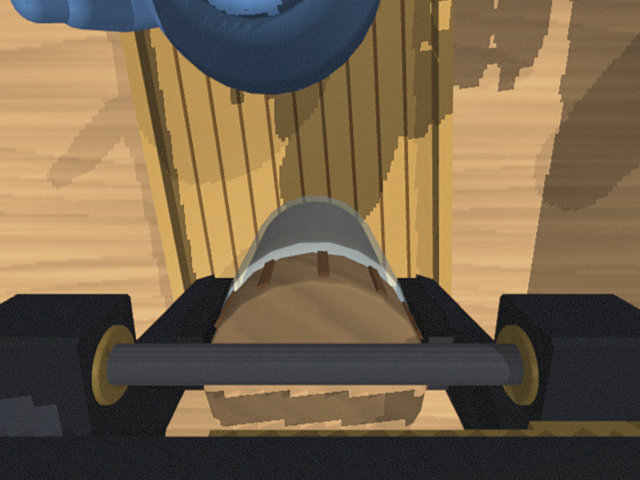

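The canister is held clear over the free part of the tray floor. Lowering.

Request:
arm_command(plan=[[0.05,0.015,-0.003,0,0],[0.05,0.015,0,0,0],[0.05,0.008,0,0,0],[0.05,0.004,0,0,0],[0.05,0.001,0,0,0],[0.05,0,0,0,0]])

```text
clock: 5.12
tool_pos: [0.4553, 0.1477, 0.0679]
eef_rot: [0.707, -0.0, -0.707, -0.0]
contact_force: [0.1, 0.2, -4.1]
opening: 0.743
```

Request:
arm_command(plan=[[0.05,0.001,0,0,0],[0.05,0.001,0,0,0],[0.05,0,0,0,0]])

```text
clock: 5.5
tool_pos: [0.4553, 0.1479, 0.0669]
eef_rot: [0.708, 0.0, -0.707, -0.0]
contact_force: [-1.6, -0.3, 8.4]
opening: 0.745
```

Request:
arm_command(plan=[[0.068,0,0,0,0],[0.075,0,0,0,0],[0.086,0,0,0,0],[0.088,0,0,0,0],[0.088,-0.03,0,0,0],[0.088,-0.045,0,0,0],[0.088,-0.045,0,0,0]])

```text
clock: 6.38
tool_pos: [0.4548, 0.1476, 0.1868]
eef_rot: [-0.707, 0.0, 0.707, -0.0]
contact_force: [0.7, 0.4, -1.2]
opening: 0.997
```

```bash
python3 - <<'E'
from h import *
s=r.get_state();im,d=r.snapshot('wrist');save('w3',im);cc=cam('wrist',s);P=cloud(cc,d)
m=(P[...,2]>.105)&(P[...,2]<.14)&(d>0)
n,l,st,ce=cv2.connectedComponentsWithStats(m.astype(np.uint8))
for i in range(1,n):
    if st[i,4]>300:
        Q=P[l==i];print(st[i],Q.mean(0),cv2.minEnclosingCircle(Q[Q[:,2]>np.percentile(Q[:,2],90)-.008][:,:2].astype(np.float32)))
go([.57,-.088,s['tool_pos'][2]],np.pi/2)
E
```

```text
[ 259  188  111  110 9166] [0.45646589 0.14767623 0.12201806] ((0.45376908779144287, 0.147878497838974), 0.03219997510313988)
t 6.42 pos [0.4575 0.1483 0.1915] jaw ang -1.572 toolx [ 0.008  0.003 -1.   ] tool delta [ 0.0049  0.2363 -0.1127] F [ 0.6 -0.4  2.5] open 0.996 q [-0.44  0.58  0.05  2.06 -0.05  0.5  -1.93]
roll -0.001
```

View pics/w3.png

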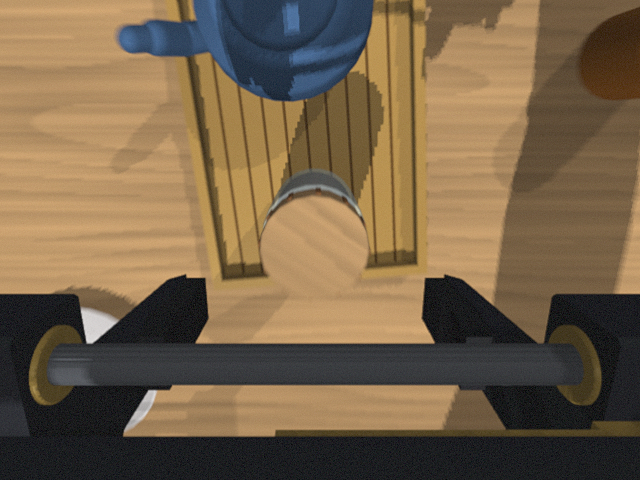

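The canister stands on the tray, cap at (315,240) with its top at 122 mm. Next the honey jar. The candidates are amber with a brass lid at top px (360,180) and blue at (450,328). The amber one fits and the blue is the look-alike. I'll confirm it with a crop above the jar.

Request:
arm_command(plan=[[0.088,0,0.03,-0.01,0],[0.088,0,0.04,-0.02,0],[0.088,0,0.04,-0.02,0],[0.088,0,0.04,-0.02,0],[0.088,0,0.04,-0.022,0],[0.088,0,0.046,-0.023,0],[0.088,0,0,0,0]])

```text
clock: 7.3
tool_pos: [0.571, -0.094, 0.1853]
eef_rot: [0.708, -0.004, -0.707, -0.002]
contact_force: [-0.6, 0.5, 0.2]
opening: 1.0
```

```bash
python3 - <<'E'
from h import *
s=r.get_state();im,d=r.snapshot('wrist');cc=cam('wrist',s);P=cloud(cc,d)
save('w4',cv2.resize(im[120:360,200:440],None,fx=2.4,fy=2.4))
m=(P[...,2]>.08)&(P[...,2]<.1)&(d>0)
n,l,st,ce=cv2.connectedComponentsWithStats(m.astype(np.uint8))
for i in range(1,n):
    if st[i,4]>300:
        Q=P[l==i];c=cv2.minEnclosingCircle(Q[Q[:,2]>np.percentile(Q[:,2],90)-.008][:,:2].astype(np.float32));print(st[i],Q.mean(0),c)
go([.57,-.088,.034],np.pi/2)
E
```

```text
[  0 158  24  22 333] [0.61279392 0.09757559 0.08276899] ((0.6100509166717529, 0.09835037589073181), 0.009641198441386223)
[ 259  187   88   87 5988] [ 0.57143395 -0.08676859  0.08829627] ((0.5701284408569336, -0.08671838790178299), 0.028987551108002663)
t 7.35 pos [ 0.57   -0.0905  0.1852] jaw ang -1.575 toolx [-0.    -0.001 -1.   ] tool delta [ 0.1512 -0.0026 -0.    ] F [-0.6  0.7  0.3] open 0.998 q [ 0.09  0.69 -0.01  1.77  0.02  0.68 -1.51]
roll -0.004
```

View pics/w4.png

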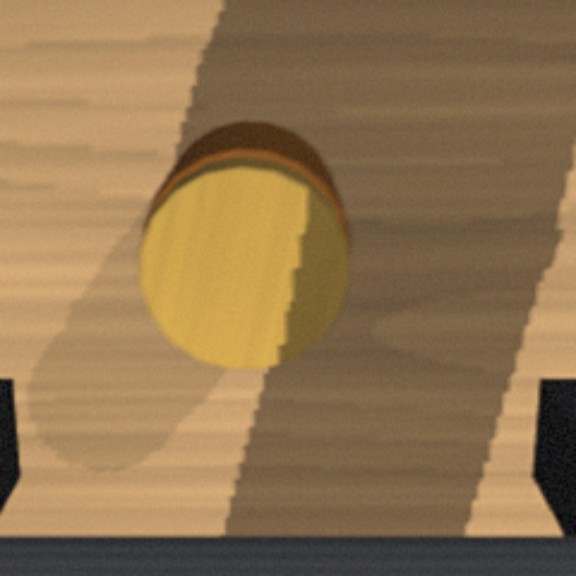

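The crop shows a brass lid on an amber body at (303,230), so this is the right jar. Its centre is (0.570,-0.087).

Request:
arm_command(plan=[[0.088,0.04,-0.0015,0,0],[0.088,0.045,-0.001,0,0],[0.088,0.04,0,0,0],[0.088,0.027,0,0,0],[0.088,0,0,0,0],[0.045,0,0,0,0],[0.045,0,0,0,0],[0.045,0,0,0,0]])

```text
clock: 8.35
tool_pos: [0.5708, -0.086, 0.0349]
eef_rot: [0.708, -0.0, -0.706, 0.0]
contact_force: [-0.7, 0.9, 4.5]
opening: 0.7
```

```bash
python3 - <<'E'
from h import *
go([.375,-.22,.095],np.pi/2)
E
```

```text
t 8.35 pos [ 0.5708 -0.086   0.0349] jaw ang -1.571 toolx [ 0.002 -0.    -1.   ] tool delta [-0.0605  0.134   0.1957] F [-0.7  0.9  4.5] open 0.7 q [ 0.08  0.93 -0.01  1.85  0.03  0.36 -1.53]
roll -0.0
```

Request:
arm_command(plan=[[0.045,-0.02,0,0,0],[0.045,-0.03,0,0.02,0],[0.045,0,0.01,0.035,0],[0.045,0,0.02,0.045,0],[0.045,0,0.02,0.045,0],[0.045,0,0.03,0.04,0],[0.045,0,0.04,0.025,0],[0.045,0,0.045,0,0],[0.045,0,0.045,0,0],[0.045,0,0.035,0,0],[0.045,0,0.009,0,0],[0.045,0,0,0,0]])

```text
clock: 9.85
tool_pos: [0.36, -0.3398, 0.0843]
eef_rot: [0.707, -0.0, -0.707, -0.0]
contact_force: [0.7, 0.6, -2.3]
opening: 0.697
```

```bash
python3 - <<'E'
from h import *
go([.36,-.34,.035],np.pi/2)
im,d=r.snapshot('side');save('side5',im)
E
```

```text
t 9.85 pos [ 0.36   -0.3398  0.0843] jaw ang -1.572 toolx [ 0.001 -0.    -1.   ] tool delta [0.0493 0.0002 0.    ] F [ 0.7  0.6 -2.3] open 0.697 q [ 0.73  0.79 -0.11  2.08  0.27  0.29 -1.18]
roll -0.001
```

View pics/side5.png

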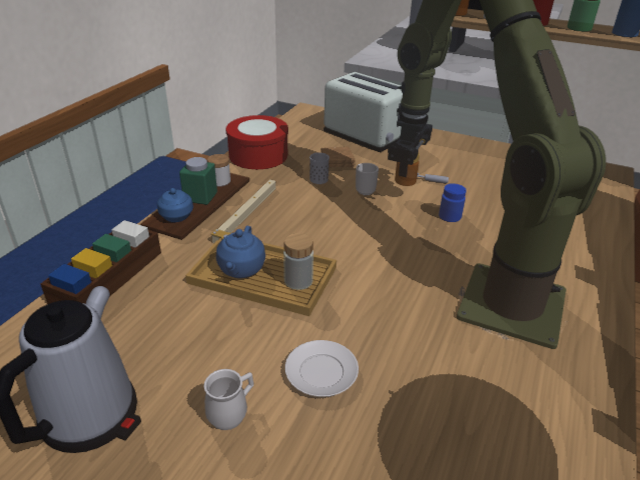

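Canister and teapot stand on the tray, and the honey jar is held over free table at (407,170). Lowering it.

Request:
arm_command(plan=[[0.045,0.02,0,0,0],[0.045,0.015,0,0,0],[0.045,0.01,0,0,0],[0.045,0.003,0,0,0],[0.045,0.001,0,0,0],[0.045,0.001,0,0,0],[0.045,0,0,0,0]])

```text
clock: 10.78
tool_pos: [0.3598, -0.3391, 0.0348]
eef_rot: [-0.707, -0.0, 0.707, -0.0]
contact_force: [-0.0, 3.7, 6.9]
opening: 0.692
```

Request:
arm_command(plan=[[0.064,0,0,0,0],[0.072,0,0,0,0],[0.085,0,0,0,0],[0.088,0,0,0,0],[0.088,-0.03,0,0,0],[0.088,-0.045,0,0,0],[0.088,-0.05,0,0,0],[0.088,-0.05,0,0,0]])

```text
clock: 11.78
tool_pos: [0.3597, -0.3396, 0.2102]
eef_rot: [-0.707, 0.0, 0.707, 0.0]
contact_force: [0.2, 0.1, -0.0]
opening: 0.998
```

```bash
python3 - <<'E'
from h import *
s=r.get_state();im,d=r.snapshot('wrist');cc=cam('wrist',s);P=cloud(cc,d);save('w6',im)
im,d=r.snapshot('top');save('top6',im);np.savez('top6',im=im,d=d)
go([.36,.26,.21])
E
```

```text
t 11.88 pos [ 0.3624 -0.3416  0.2132] jaw ang -1.572 toolx [ 0.008 -0.006 -1.   ] tool delta [-5.000e-04 -6.016e-01  2.900e-03] F [-0.2 -0.9  0.6] open 0.998 q [ 0.8   0.56 -0.22  1.98  0.2   0.61 -1.12]
```

View pics/w6.png

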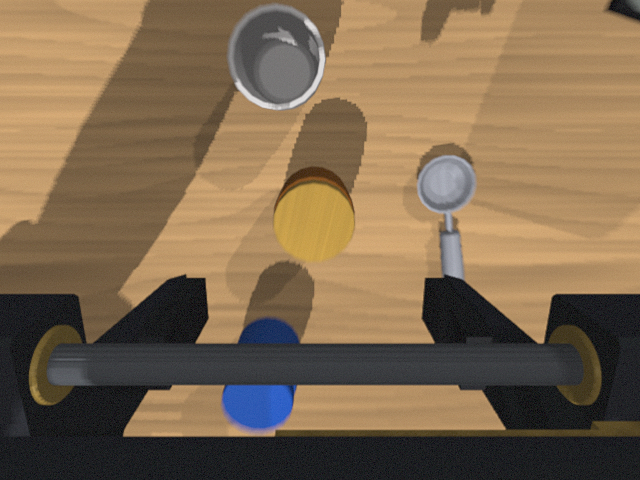

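View pics/top6.png

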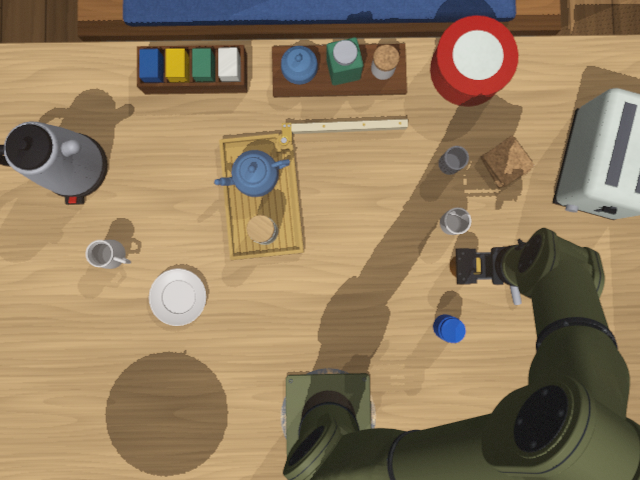

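The jar stands upright with its brass lid at wrist px (315,220), and the cup, spoon and blue jar are undisturbed. In the top view the tray is clear to swing. Moving to the push side with the fingers shut.

Request:
arm_command(plan=[[0.0,0,-0.03,-0.03,0],[0.0,0,-0.05,-0.03,0],[0.0,0,-0.055,-0.03,0],[0.0,0,-0.055,0,0],[0.0,0,-0.055,0,0],[0.0,0,-0.055,0,0],[0.0,0,-0.055,0,0],[0.0,0,-0.055,0,0],[0.0,0,-0.055,0,0],[0.0,0,-0.055,0,0],[0.0,0,-0.055,0.01,0],[0.0,0,-0.055,0.015,0]])

```text
clock: 13.38
tool_pos: [0.4247, 0.2915, 0.2078]
eef_rot: [-0.707, 0.001, 0.707, -0.0]
contact_force: [0.7, -0.4, -0.1]
opening: 0.009
```

Request:
arm_command(plan=[[0.0,0,-0.015,0,-0.184],[0.0,0,0,0,-0.184],[0.0,0,0,0,-0.184],[0.0,0,0,0,-0.184],[0.0,0,0,0,-0.184],[0.0,0,0,0,-0.184],[0.0,0,0,0,-0.184],[0.0,0,0,0,-0.184],[0.0,0,0,0,-0.184],[0.0,0,0,0,0]])

```text
clock: 14.62
tool_pos: [0.4248, 0.3046, 0.2078]
eef_rot: [0.478, 0.521, -0.479, 0.52]
contact_force: [-0.5, 0.1, 0.7]
opening: 0.008
```

```bash
python3 - <<'E'
from h import *
go([.434-.002,.2355+.035,.012],.0855)
im,d=r.snapshot('wrist');save('w7',im)
im,d=r.snapshot('top');save('top7',im)
go([.434-.002,.2355+.035,.012],.0855)
E
```

```text
t 14.62 pos [0.4248 0.3046 0.2078] jaw ang 0.083 toolx [-0.002 -0.001 -1.   ] tool delta [0.1958 0.0047 0.0345] F [-0.5  0.1  0.7] open 0.008 q [-0.37  0.65 -0.56  1.89  0.49  0.74 -1.13]
roll -0.003
t 14.72 pos [0.4249 0.3048 0.2081] jaw ang 0.082 toolx [-0.001 -0.001 -1.   ] tool delta [0.1961 0.0045 0.0347] F [-0.2  0.7 -0. ] open 0.009 q [-0.37  0.65 -0.56  1.89  0.49  0.74 -1.13]
roll -0.004
```

View pics/w7.png

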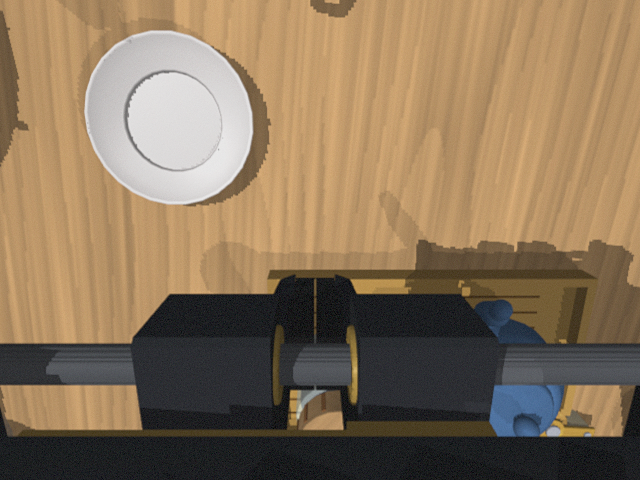

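View pics/top7.png

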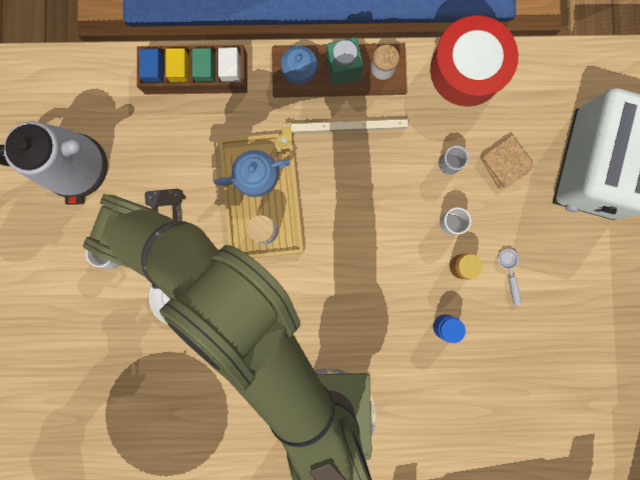

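Request:
arm_command(plan=[[0.0,0.04,0,0,-0.004],[0.0,0.045,0,0,0],[0.0,0.045,0,0,0],[0.0,0.04,0,0.01,0],[0.0,0.026,0,0.01,0],[0.0,0,0,0.01,0],[0.0,0,0,0.01,0],[0.0,0,0,0,0]])

```text
clock: 15.72
tool_pos: [0.4295, 0.2645, 0.0138]
eef_rot: [0.478, 0.521, -0.477, 0.522]
contact_force: [-0.6, -0.5, -0.3]
opening: 0.008
```

```bash
python3 - <<'E'
from h import *
go([.425,.246,.012],.0855)
im,d=r.snapshot('side');save('side8',im)
E
```

```text
t 15.72 pos [0.4295 0.2645 0.0138] jaw ang 0.087 toolx [ 0.002  0.    -1.   ] tool delta [ 0.0018 -0.0061  0.018 ] F [-0.6 -0.5 -0.3] open 0.008 q [-0.52  0.94 -0.2   2.06  0.83  0.22 -1.37]
roll 0.001
```

View pics/side8.png

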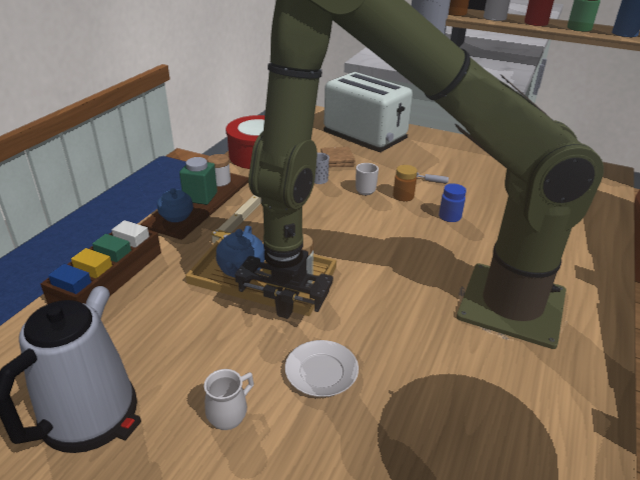

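Request:
arm_command(plan=[[0.0,0,0,0.005,0],[0.0,0,0,0.005,0],[0.0,0,0,0.003,0],[0.0,0,0,0.003,0],[0.0,0,0,0,0]])

```text
clock: 16.4
tool_pos: [0.4301, 0.249, 0.0126]
eef_rot: [0.477, 0.522, -0.477, 0.522]
contact_force: [-0.0, -0.9, 0.1]
opening: 0.007
```

Request:
arm_command(plan=[[0.0,0,0,0.002,0],[0.0,0,0,0.002,0],[0.0,0,-0.001,0.002,-0.006],[0.0,0,-0.002,0.0028,-0.012],[0.0,0,-0.003,0.0042,-0.018],[0.0,0,-0.004,0.0056,-0.024],[0.0,0,-0.0049,0.007,-0.03],[0.0,0,-0.0049,0.007,-0.03],[0.0,0,-0.0049,0.007,-0.03]])

```text
clock: 17.52
tool_pos: [0.4112, 0.2098, 0.0128]
eef_rot: [0.438, 0.558, -0.434, 0.555]
contact_force: [-0.1, 9.9, -3.2]
opening: 0.006
```

```bash
cat >> h.py <<'E'
pin=np.array([.6769,.0957])
def loc():
    s=r.get_state();M=R.from_quat(s['eef_rot']).as_matrix();a=np.arctan2(M[1,1],M[0,1])
    d=np.array(s['tool_pos'][:2])-pin;l=-np.array([np.cos(a),np.sin(a)]);n=np.array([-l[1],l[0]])
    print('t',s['clock'],'tool-yaw vs ledge',round(a-np.pi+1.5457,3),'local p',(d@l).round(4),(d@n).round(4),'z',s['tool_pos'][2],'F loc',np.round([s['contact_force'][:2]@l,s['contact_force'][:2]@n],1),'q',np.round(s['q'],2))
E
python3 - <<'E'
from h import *
loc()
im,d=r.snapshot('side');save('side9',im)
im,d=r.snapshot('top');save('top9',im)
E
```

```text
t 17.525 tool-yaw vs ledge -1.353 local p 0.2305 -0.1746 z 0.012790151146222024 F loc [-2.2 -9.6] q [-0.53  0.93 -0.05  2.19  1.1   0.04 -1.43]
```

View pics/side9.png

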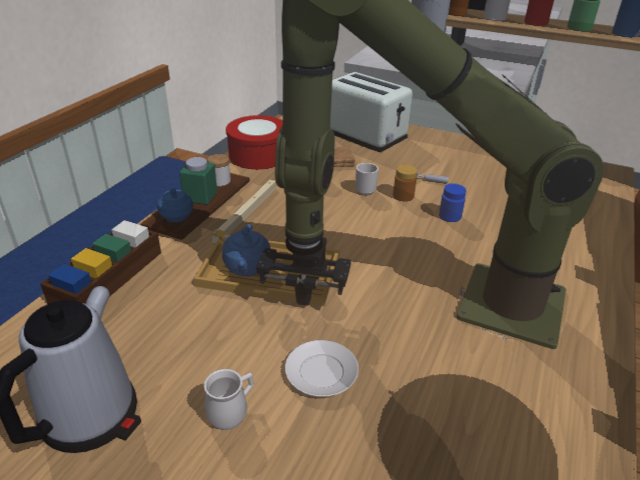

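View pics/top9.png

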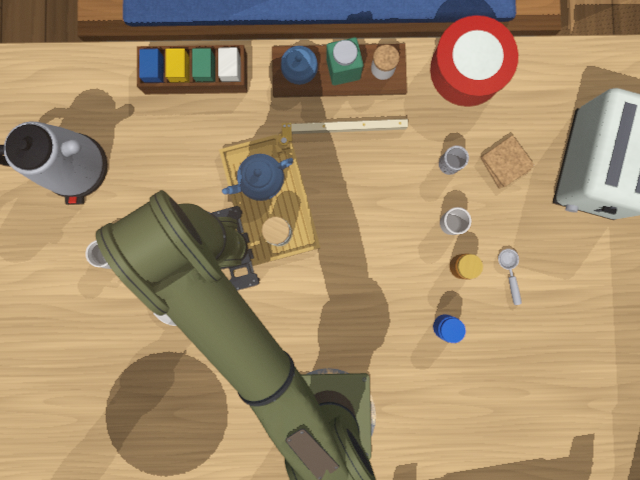

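```bash
python3 - <<'E'
from h import *
s=r.get_state();print(s['q'],s['tool_pos'],s['contact_force'],R.from_quat(s['eef_rot']).as_matrix()[:,0])
E
```

```text
[-0.53415351  0.92857389 -0.05257978  2.19328046  1.10158405  0.0450417
 -1.42542339] [0.41046905 0.20740539 0.01274989] [-2.8215354   3.68082052  1.40484633] [-0.00101241  0.00163877 -0.99999814]
```

Request:
arm_command(plan=[[0.0,0,-0.0025,0.0035,-0.015],[0.0,0,-0.0025,0.0035,-0.015],[0.0,0,-0.0025,0.0035,-0.015]])

```text
clock: 18.0
tool_pos: [0.4065, 0.1978, 0.0128]
eef_rot: [0.425, 0.568, -0.422, 0.565]
contact_force: [-0.7, 6.3, -2.2]
opening: 0.006
```

```bash
python3 - <<'E'
from h import *
s=r.get_state();print(s['q'],s['tool_pos'],s['contact_force'],R.from_quat(s['eef_rot']).as_matrix()[:,0]);loc()
E
```

```text
[-0.48155059  0.92780748 -0.11257958  2.21616816  1.59306354  0.08532902
 -1.85463404] [0.40653168 0.19782255 0.01283377] [-0.72534679  6.34516601 -2.19718653] [-2.79422690e-04  5.36463939e-03 -9.99985571e-01]
t 18.0 tool-yaw vs ledge -1.308 local p 0.2303 -0.1746 z 0.01283376899017721 F loc [-1.1 -6.3] q [-0.48  0.93 -0.11  2.22  1.59  0.09 -1.85]
```

Request:
arm_command(plan=[[0.0,0,-0.0025,0.0035,-0.015],[0.0,0,-0.0033,0.0047,-0.02],[0.0,0,-0.0033,0.0047,-0.02],[0.0,0,-0.0033,0.0047,-0.02]])

```text
clock: 18.5
tool_pos: [0.3996, 0.1766, 0.0128]
eef_rot: [0.403, 0.583, -0.401, 0.58]
contact_force: [-1.2, 6.7, -0.9]
opening: 0.003
```

```bash
python3 - <<'E'
from h import *
loc()
E
```

```text
t 18.5 tool-yaw vs ledge -1.234 local p 0.2307 -0.1738 z 0.012807024348260369 F loc [-1.2 -6.7] q [-0.37  0.93 -0.23  2.25  1.76  0.18 -1.91]
```

Going well: about 7 N of push, and the wrist joints are clear of their limits. Continuing the arc.

Request:
arm_command(plan=[[0.0,0,-0.0033,0.0047,-0.02],[0.0,0,-0.0041,0.0058,-0.025],[0.0,0,-0.0041,0.0058,-0.025],[0.0,0,-0.0041,0.0058,-0.025],[0.0,0,-0.0041,0.0058,-0.025],[0.0,0,-0.0041,0.0058,-0.025],[0.0,0,-0.0041,0.0058,-0.025],[0.0,0,-0.0041,0.0058,-0.025]])

```text
clock: 19.5
tool_pos: [0.3896, 0.1213, 0.0128]
eef_rot: [0.344, 0.62, -0.343, 0.617]
contact_force: [-2.2, 6.2, -0.0]
opening: 0.006
```

```bash
python3 - <<'E'
from h import *
loc()
E
```

```text
t 19.5 tool-yaw vs ledge -1.039 local p 0.2303 -0.1737 z 0.012775872686986375 F loc [-1.4 -6.4] q [-0.22  0.94 -0.31  2.33  1.99  0.27 -1.85]
```

Request:
arm_command(plan=[[0.0,0,-0.0041,0.0058,-0.025],[0.0,0,-0.0041,0.0058,-0.025],[0.0,0,-0.0041,0.0058,-0.025],[0.0,0,-0.0041,0.0058,-0.025],[0.0,0,-0.0041,0.0058,-0.025],[0.0,0,-0.0041,0.0058,-0.025],[0.0,0,-0.0041,0.0058,-0.025],[0.0,0,-0.0041,0.0058,-0.025],[0.0,0,-0.0041,0.0058,-0.025],[0.0,0,-0.0041,0.0058,-0.025]])

```text
clock: 20.75
tool_pos: [0.3923, 0.0501, 0.0128]
eef_rot: [0.264, 0.658, -0.263, 0.654]
contact_force: [-4.5, 6.1, 0.0]
opening: 0.005
```

```bash
python3 - <<'E'
from h import *
loc()
im,d=r.snapshot('side');save('side10',im)
E
```

```text
t 20.75 tool-yaw vs ledge -0.789 local p 0.2298 -0.174 z 0.012770630941557493 F loc [-1.3 -7.5] q [-0.08  0.94 -0.26  2.37  2.2   0.25 -1.65]
```

View pics/side10.png

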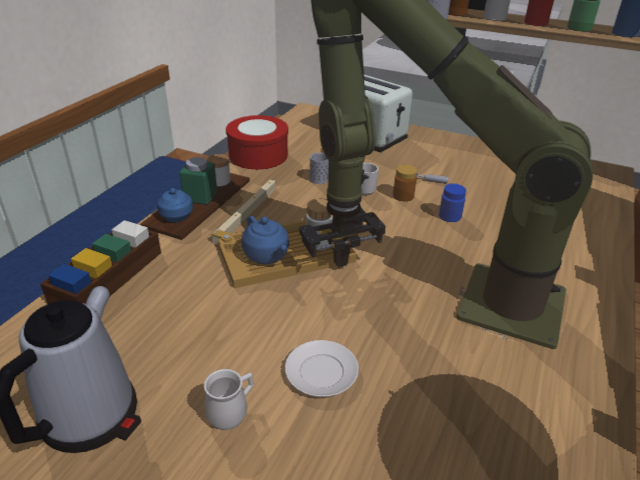

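The tray is about half-way round, with teapot (265,243) and canister (320,225) upright and the gripper body clear of both. Continuing.

Request:
arm_command(plan=[[0.0,0,-0.0041,0.0058,-0.025],[0.0,0,-0.0041,0.0058,-0.025],[0.0,0,-0.0041,0.0058,-0.025],[0.0,0,-0.0041,0.0058,-0.025],[0.0,0,-0.0041,0.0058,-0.025],[0.0,0,-0.0041,0.0058,-0.025],[0.0,0,-0.0041,0.0058,-0.025],[0.0,0,-0.0041,0.0058,-0.025],[0.0,0,-0.0041,0.0058,-0.025],[0.0,0,-0.0041,0.0058,-0.025]])

```text
clock: 22.05
tool_pos: [0.4117, -0.0171, 0.0128]
eef_rot: [0.18, 0.687, -0.179, 0.681]
contact_force: [-4.7, 6.6, 2.3]
opening: 0.009
```

```bash
python3 - <<'E'
from h import *
loc()
E
```

```text
t 22.05 tool-yaw vs ledge -0.539 local p 0.2286 -0.1755 z 0.0127629155115211 F loc [-3.5 -7.3] q [ 0.01  0.93 -0.12  2.32  2.39  0.14 -1.41]
```

Request:
arm_command(plan=[[0.0,0,-0.0034,0.0049,-0.02],[0.0,0,-0.0034,0.0049,-0.02],[0.0,0,-0.0034,0.0049,-0.02],[0.0,0,-0.0034,0.0049,-0.02],[0.0,0,-0.0034,0.0049,-0.02]])

```text
clock: 22.68
tool_pos: [0.4242, -0.0428, 0.0128]
eef_rot: [0.146, 0.696, -0.144, 0.688]
contact_force: [-7.1, 7.5, 4.5]
opening: 0.001
```

```bash
python3 - <<'E'
from h import *
loc()
E
```

```text
t 22.675 tool-yaw vs ledge -0.439 local p 0.2284 -0.1756 z 0.012794828784380537 F loc [-4.  -9.5] q [ 0.04  0.93 -0.06  2.28  2.46  0.07 -1.31]
```

Request:
arm_command(plan=[[0.0,0,-0.002,0.0029,-0.012],[0.0,0,-0.002,0.0029,-0.012],[0.0,0,-0.002,0.0029,-0.012],[0.0,0,-0.002,0.0029,-0.012]])

```text
clock: 23.18
tool_pos: [0.4309, -0.0543, 0.0128]
eef_rot: [0.13, 0.7, -0.127, 0.691]
contact_force: [-9.9, 7.6, 6.4]
opening: 0.003
```

```bash
python3 - <<'E'
from h import *
loc()
E
```

```text
t 23.175 tool-yaw vs ledge -0.391 local p 0.2281 -0.176 z 0.012766727235261184 F loc [ -3.6 -11.9] q [ 0.05  0.93 -0.04  2.26  2.45  0.04 -1.22]
```

Request:
arm_command(plan=[[0.0,0,-0.0017,0.0024,-0.01],[0.0,0,-0.0017,0.0024,-0.01],[0.0,0,-0.0017,0.0024,-0.01]])

```text
clock: 23.55
tool_pos: [0.4361, -0.0624, 0.0127]
eef_rot: [0.119, 0.701, -0.118, 0.694]
contact_force: [-9.9, 6.8, 6.7]
opening: 0.002
```

```bash
python3 - <<'E'
from h import *
loc();go([.4,0,0])
E
```

```text
t 23.55 tool-yaw vs ledge -0.362 local p 0.2288 -0.1749 z 0.012731761382836194 F loc [ -3.2 -11.6] q [ 0.07  0.93 -0.05  2.24  2.    0.04 -0.72]
t 23.55 pos [ 0.4361 -0.0624  0.0127] jaw ang 1.234 toolx [-0.009  0.004 -1.   ] tool delta [ 0.0133  0.0469 -0.0546] F [-9.9  6.8  6.7] open 0.002 q [ 0.07  0.93 -0.05  2.24  2.    0.04 -0.72]
```

Request:
arm_command(plan=[[0.0,0,-0.0017,0.0024,-0.01],[0.0,0,-0.0017,0.0024,-0.01],[0.0,0,-0.0017,0.0024,-0.01],[0.0,0,-0.0017,0.0024,-0.01]])

```text
clock: 24.05
tool_pos: [0.4425, -0.0717, 0.0127]
eef_rot: [0.106, 0.703, -0.104, 0.696]
contact_force: [-11.2, 7.3, 8.2]
opening: 0.005
```

```bash
python3 - <<'E'
from h import *
loc()
im,d=r.snapshot('side');save('side11',im)
E
```

```text
t 24.05 tool-yaw vs ledge -0.322 local p 0.2287 -0.1751 z 0.012716907812653801 F loc [ -3.7 -12.9] q [ 0.1   0.93 -0.06  2.22  1.42  0.04 -0.09]
```

View pics/side11.png

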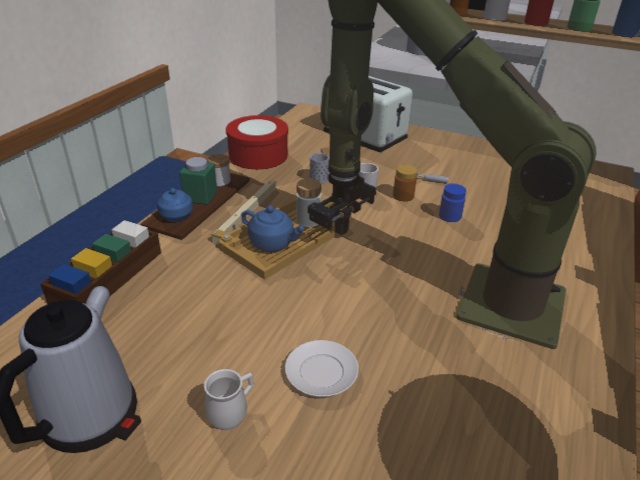

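Request:
arm_command(plan=[[0.0,0,-0.0017,0.0024,-0.01],[0.0,0,-0.0017,0.0024,-0.01],[0.0,0,-0.0017,0.0024,-0.01],[0.0,0,-0.0017,0.0024,-0.01],[0.0,0,-0.0017,0.0024,-0.01],[0.0,0,-0.0017,0.0024,-0.01]])

```text
clock: 24.85
tool_pos: [0.4532, -0.0857, 0.0127]
eef_rot: [0.084, 0.706, -0.083, 0.698]
contact_force: [-11.5, 7.4, 9.2]
opening: 0.001
```

```bash
python3 - <<'E'
from h import *
loc()
E
```

```text
t 24.85 tool-yaw vs ledge -0.262 local p 0.2289 -0.1749 z 0.012711474078701317 F loc [ -4.5 -12.9] q [ 0.23  0.93 -0.23  2.17  1.26  0.19  0.16]
```

Request:
arm_command(plan=[[0.0,0,-0.0025,0.0035,-0.015],[0.0,0,-0.0033,0.0047,-0.02],[0.0,0,-0.0033,0.0047,-0.02],[0.0,0,-0.0033,0.0047,-0.02],[0.0,0,-0.0033,0.0047,-0.02],[0.0,0,-0.0033,0.0047,-0.02],[0.0,0,-0.0033,0.0047,-0.02],[0.0,0,-0.0025,0.0035,-0.015]])

```text
clock: 25.85
tool_pos: [0.4821, -0.1169, 0.0124]
eef_rot: [0.031, 0.711, -0.031, 0.701]
contact_force: [-14.2, 7.3, 12.3]
opening: 0.006
```

```bash
python3 - <<'E'
from h import *
loc()
im,d=r.snapshot('top');save('top12',cv2.resize(im[100:280,180:420],None,fx=3,fy=3))
Z=cam('top');f=lambda u,v,z:ray(Z,u,v,z)[:2]
E
```

```text
t 25.85 tool-yaw vs ledge -0.113 local p 0.2288 -0.1754 z 0.012447425672330176 F loc [ -6.1 -14.8] q [ 0.4   0.96 -0.42  2.06  1.12  0.38  0.54]
```

View pics/top12.png

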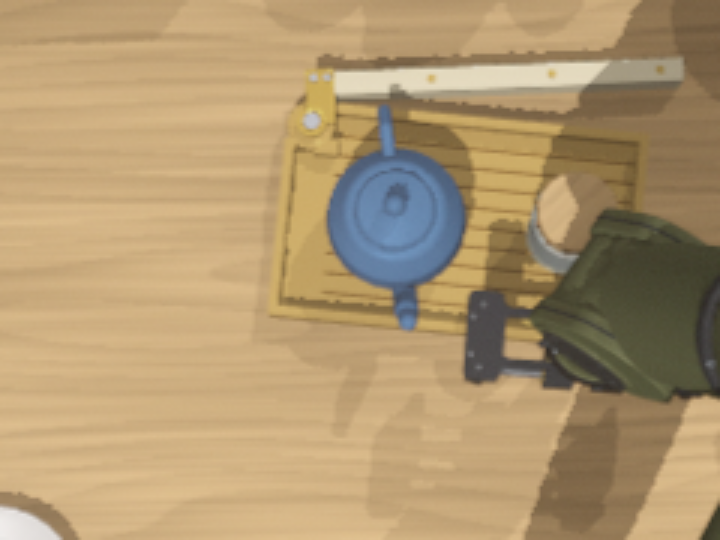

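Request:
arm_command(plan=[[0.0,-0.001,-0.0017,0.0023,-0.01],[0.0,0,-0.0017,0.0023,-0.01],[0.0,0,-0.0017,0.0023,-0.01],[0.0,0,-0.0017,0.0023,-0.01]])

```text
clock: 26.4
tool_pos: [0.4935, -0.1266, 0.0128]
eef_rot: [0.017, 0.711, -0.018, 0.703]
contact_force: [-8.8, 2.2, 1.6]
opening: 0.006
```

```bash
python3 - <<'E'
from h import *
loc();go([.4,0,0])
E
```

```text
t 26.4 tool-yaw vs ledge -0.075 local p 0.2311 -0.1722 z 0.012846245677814339 F loc [-1.7 -8.9] q [ 0.43  0.97 -0.45  2.03  1.09  0.42  0.63]
t 26.40 pos [ 0.4935 -0.1266  0.0128] jaw ang 1.521 toolx [-0.01  -0.002 -1.   ] tool delta [ 0.0136  0.1218 -0.0995] F [-8.8  2.2  1.6] open 0.006 q [ 0.43  0.97 -0.45  2.03  1.09  0.42  0.63]
```

Request:
arm_command(plan=[[0.0,0,-0.0017,0.0023,-0.01],[0.0,0,-0.0017,0.0023,-0.01],[0.0,0,-0.0017,0.0023,-0.01],[0.0,0,-0.0017,0.0023,-0.01],[0.0,0,0,0,0]])

```text
clock: 27.02
tool_pos: [0.5025, -0.1338, 0.0128]
eef_rot: [0.003, 0.711, -0.004, 0.703]
contact_force: [-8.8, 1.9, 2.8]
opening: 0.005
```

```bash
python3 - <<'E'
from h import *
loc()
im,d=r.snapshot('top');save('top13',cv2.resize(im[100:280,180:420],None,fx=3,fy=3))
E
```

```text
t 27.025 tool-yaw vs ledge -0.035 local p 0.2313 -0.1721 z 0.012848778564446675 F loc [-1.8 -8.9] q [ 0.46  0.98 -0.48  1.99  1.07  0.46  0.71]
```

View pics/top13.png

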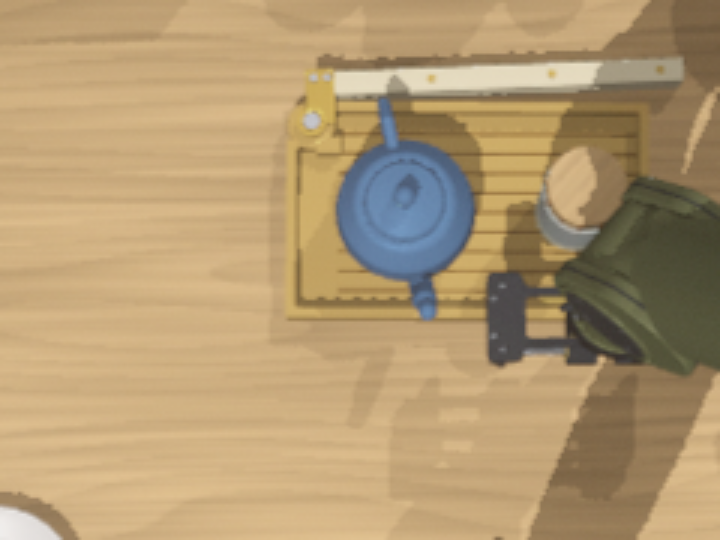

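About 2° left. Pushing on gently until the tray stops on the ledge.

Request:
arm_command(plan=[[0.0,0,-0.0013,0.0019,-0.008],[0.0,0,-0.0013,0.0019,-0.008],[0.0,0,-0.0013,0.0019,-0.008],[0.0,0,0,0,0]])

```text
clock: 27.58
tool_pos: [0.5076, -0.1377, 0.0128]
eef_rot: [-0.006, 0.711, 0.004, 0.703]
contact_force: [-7.9, 2.2, 3.2]
opening: 0.005
```

```bash
python3 - <<'E'
from h import *
loc()
E
```

```text
t 27.575 tool-yaw vs ledge -0.011 local p 0.231 -0.1726 z 0.012845839461716115 F loc [-2.3 -7.9] q [ 0.47  0.99 -0.5   1.97  1.06  0.48  0.75]
```

Request:
arm_command(plan=[[0.0,0,-0.001,0.0015,-0.006],[0.0,0,0,0.001,0],[0.0,0,0,0,0]])

```text
clock: 27.95
tool_pos: [0.5091, -0.1388, 0.0128]
eef_rot: [-0.008, 0.712, 0.006, 0.702]
contact_force: [-11.5, 2.0, 5.4]
opening: 0.004
```

Request:
arm_command(plan=[[0.0,0,0,0.001,0],[0.0,0,0,0.001,0],[0.0,0,0,0,0]])

```text
clock: 28.32
tool_pos: [0.5091, -0.1387, 0.0128]
eef_rot: [-0.008, 0.713, 0.006, 0.701]
contact_force: [-14.5, 2.3, 9.2]
opening: 0.007
```

```bash
python3 - <<'E'
from h import *
loc()
im,d=r.snapshot('top');save('top14',cv2.resize(im[100:280,180:420],None,fx=3,fy=3))
im,d=r.snapshot('side');save('side14',im)
E
```

```text
t 28.325 tool-yaw vs ledge -0.005 local p 0.231 -0.1724 z 0.012792116563839644 F loc [ -2.6 -14.5] q [ 0.48  0.99 -0.51  1.96  1.05  0.5   0.77]
```

View pics/top14.png

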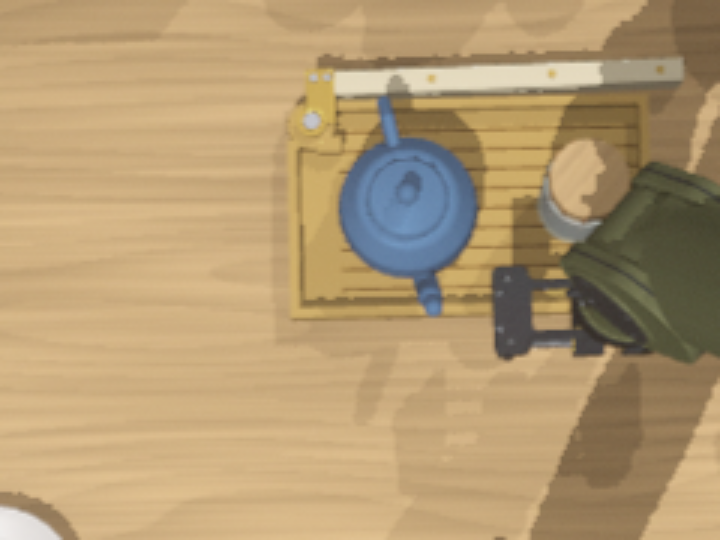

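Request:
arm_command(plan=[[0.0,0,0,0.001,0],[0.0,0,0,0.001,0],[0.0,0,0,0,0]])

```text
clock: 28.8
tool_pos: [0.5103, -0.1394, 0.0128]
eef_rot: [-0.008, 0.714, 0.005, 0.701]
contact_force: [-16.3, 2.1, 11.9]
opening: 0.002
```

```bash
python3 - <<'E'
from h import *
loc()
im,d=r.snapshot('wrist');save('w15',im)
E
```

```text
t 28.8 tool-yaw vs ledge -0.005 local p 0.2318 -0.1712 z 0.012807216003337507 F loc [ -2.4 -16.3] q [ 0.48  0.99 -0.51  1.96  1.04  0.51  0.78]
```

Request:
arm_command(plan=[[0.0,0,0,-0.003,0],[0.0,0,0,-0.005,0],[0.0,0,0,-0.015,0],[0.0,0,0,-0.02,0],[0.0,-0.02,0,-0.02,0],[0.0,-0.045,0,0,0],[0.0,-0.05,0,0,0],[0.0,-0.05,0,0,0],[0.0,-0.03,0,0,0],[0.0,0,0,0,0]])

```text
clock: 30.1
tool_pos: [0.4591, -0.1396, 0.2108]
eef_rot: [-0.007, 0.705, 0.006, 0.709]
contact_force: [0.0, -0.5, -0.1]
opening: 0.003
```

```bash
python3 - <<'E'
from h import *
loc()
im,d=r.snapshot('top');save('top16',cv2.resize(im[100:320,160:480],None,fx=2.5,fy=2.5));np.savez('top16',im=im,d=d)
im,d=r.snapshot('side');save('side16',im)
E
```

```text
t 30.1 tool-yaw vs ledge -0.005 local p 0.231 -0.2224 z 0.21080991140155184 F loc [0.5 0. ] q [ 0.69  0.65 -0.8   2.01  0.67  0.76  1.08]
```

View pics/top16.png

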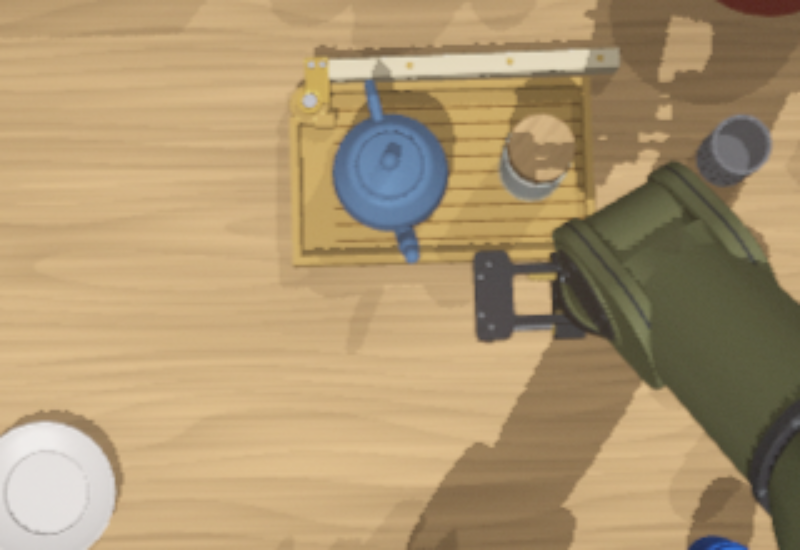

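View pics/side16.png

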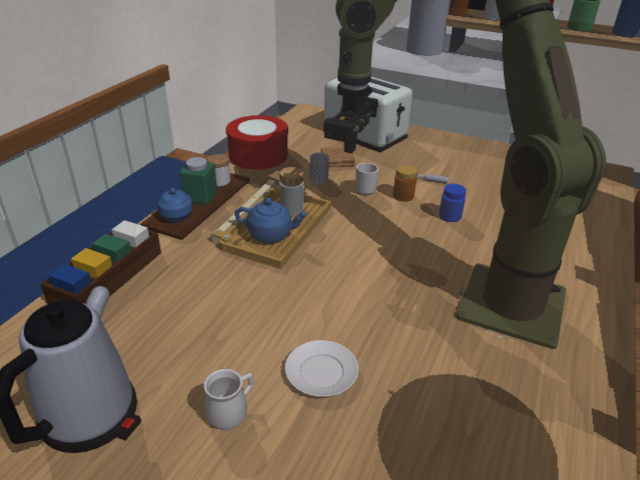

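Request:
arm_command(plan=[[0.0,0,-0.03,-0.02,0],[0.0,0,-0.05,-0.02,0],[0.0,0,-0.05,-0.02,0],[0.0,0,-0.05,-0.02,0],[0.0,0,-0.05,0,0],[0.0,0,-0.05,0,0],[0.0,0,-0.03,0,0],[0.0,0,0,0,0],[0.0,0,0,0,0]])

```text
clock: 31.32
tool_pos: [0.3838, -0.4488, 0.2076]
eef_rot: [-0.007, 0.708, 0.009, 0.707]
contact_force: [-0.1, -0.5, -0.1]
opening: 0.007
```

```bash
python3 - <<'E'
from h import *
im,d=r.snapshot('top');save('top17',cv2.resize(im[100:250,260:460],None,fx=4,fy=4,interpolation=cv2.INTER_CUBIC));np.savez('top17',im=im,d=d);save('top17f',im)
E
```

```text
(no output)
```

View pics/top17.png

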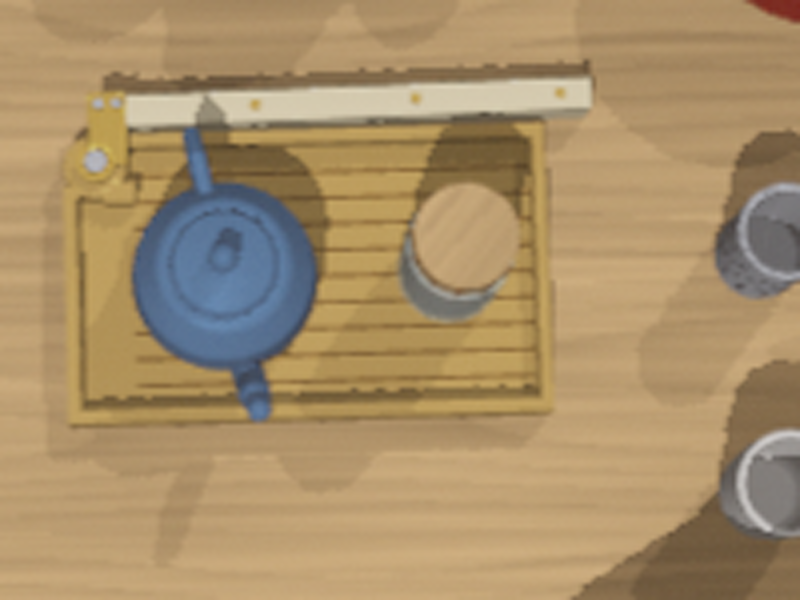

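View pics/top17f.png

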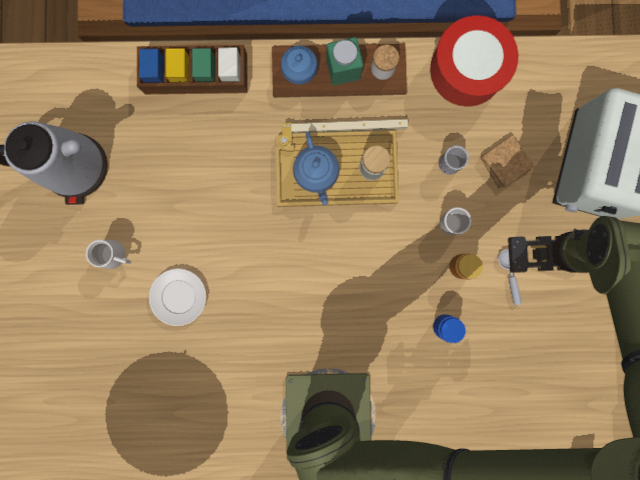

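```bash
python3 - <<'E'
from h import *
Z=np.load('top17.npz');im=Z['im'];cc=cam('top')
g=cv2.cvtColor(im,cv2.COLOR_RGB2LAB).astype(float)
hsv=cv2.cvtColor(im,cv2.COLOR_RGB2HSV)
def edge(ch,u0,u1,v0,v1,sign):
    pts=[]
    for u in range(u0,u1):
        c=cv2.GaussianBlur(ch,(3,3),0)[v0:v1,u];gr=np.diff(c)*sign;k=gr.argmax()
        if 0<k<len(gr)-1:
            a,b,c2=gr[k-1:k+2];k=k+.5*(a-c2)/(a-2*b+c2+1e-9)
        pts.append((u,v0+k+.5))
    return np.array(pts,np.float32)
def fit(name,p,z):
    vx,vy,x,y=cv2.fitLine(p,cv2.DIST_HUBER,0,.01,.01).ravel()
    A=ray(cc,x-50*vx,y-50*vy,z);B=ray(cc,x+50*vx,y+50*vy,z)
    res=np.abs((p-[x,y])@[-vy,vx]);print(name,'yaw',np.arctan2(*(B-A)[[1,0]]) if vx>0 else 0,'med res',np.median(res))
sat=hsv[...,1].astype(float)
fit('ledge back',edge(sat,300,400,115,128,-1),.027)
fit('ledge front',edge(sat,318,400,124,136,1),.027)
fit('tray front L',edge(g[...,0],282,392,198,210,-1),.024)
fit('tray front b',edge(g[...,2],282,392,198,210,-1),.024)
fit('tray front s',edge(sat,282,392,198,210,-1),.024)
E
```

```text
ledge back yaw -1.5461854406633175 med res 0.07033574
ledge front yaw -1.5567408617823593 med res 0.07848634
tray front L yaw -1.6370849748731382 med res 0.9924485
tray front b yaw -1.6415735082640925 med res 1.3287277
tray front s yaw -1.5590120473428206 med res 0.041712724
```

```bash
python3 - <<'E'
from h import *
im,d=r.snapshot('side');save('side18',im[100:340,150:490].repeat(2,0).repeat(2,1))
Z=np.load('top17.npz');P=cloud(cam('top'),Z['d'])
for n,(u,v,w) in dict(honey=(466,266,18),can=(376,160,16),infuser=(455,160,20),cup=(456,221,20),pot=(316,168,26)).items():
    Q=P[v-w:v+w,u-w:u+w].reshape(-1,3);Q=Q[(Q[:,2]>.05)&(Q[:,2]<.14)];top=np.percentile(Q[:,2],97);T=Q[Q[:,2]>top-.012]
    a=-1.55;q=T[:,:2].mean(0)-pin;print(n,top.round(3),T[:,:2].mean(0).round(3),'tray xy',(q@[np.cos(a),np.sin(a)]).round(3),(q@[-np.sin(a),np.cos(a)]).round(3))
E
```

```text
honey 0.092 [ 0.36  -0.339] tray xy 0.428 -0.326
can 0.125 [ 0.61  -0.122] tray xy 0.216 -0.072
infuser 0.078 [ 0.62  -0.321] tray xy 0.415 -0.065
cup 0.08 [ 0.468 -0.316] tray xy 0.407 -0.218
pot 0.105 [0.601 0.017] tray xy 0.077 -0.078
```

View pics/side18.png

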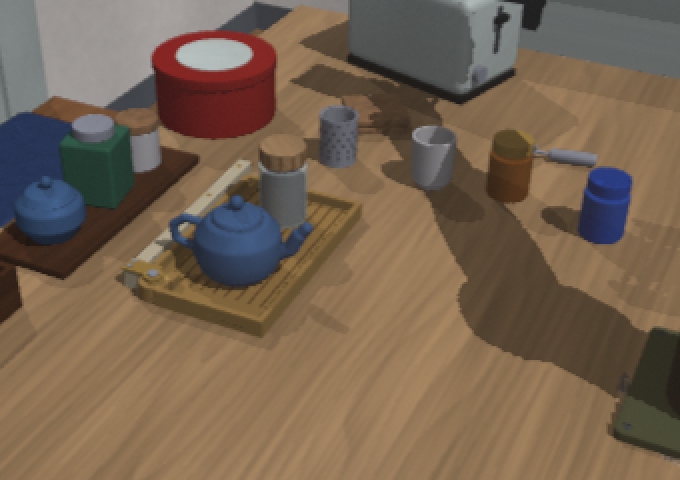

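The side view shows the tray along the ledge with teapot (240,245) and canister (283,180) upright on it. The infuser, cup and amber jar stand upright on the table. Handing in.

```bash
python3 -c "
from h import *
print(r.finish_job())"
```

```text
the job is handed in; nothing more can be done
None
```

I stood the canister on the tray's free floor and moved the amber honey jar well clear of the swing. I then pushed the tray round about 1.5 rad against the ledge and handed the job in at about 31 s; the hand-in gave no verdict. The infuser and cup were outside the tray's path, so I left them where they stood.

- **Tray angle:** it lies within about 0.002 to 0.013 rad of the ledge, against the 0.035 limit. The two ledge edges I fitted disagree by 0.01 rad, and two of the three tray-edge fits were too noisy to use.
- **On the tray:** the canister stands at about (216, -72) mm and the teapot at about (77, -78) mm in the tray's frame. Both look upright in the last side picture.
- **On the table:** the infuser, cup and honey jar stand upright and off the tray. The creamer, saucer, coasters, spoon and blue look-alike show no visible shift, but I did not measure them.
- **Push force:** mostly 6 to 15 N. It reached about 16 N, slightly over the advised range, on the last press against the ledge. The finger stuck and then slipped once near the end, and the cameras showed no harm from it.

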